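# Load the flange nuts into the carrying tray and hold it up for the fitter

### The job

Take the aluminium scoop by its handle, pour all six hex nuts from it into the carrying tray, and set the empty scoop back down on the bench, right way up. Then lift the tray by its handle to at least 10 cm above the bench without tipping it, and finish still holding it there, steady and level with all six nuts inside, ready for the fitter. Leave the marker pen, the spanner and the coupling hub where they are.

Things in the scene. Friction and masses are not known exactly. Their poses are not given: they have to be found in the camera images.
- scoop_grip (a point): Centre of the black handle of an aluminium parts scoop (loose, 0.13 to 0.19 kg) that stands on the bench with the nuts in it. The handle is a flat-sided bar 86 mm long (x), 14 mm thick (y), 22 mm tall (z), its centre 48 mm above the scoop's underside. x points level along the handle to the scoop's open mouth, z up. Along +x from here: back wall at 57 mm, pouring lip at 183 mm.
- scoop_lip (a point): Middle of the upper edge of the scoop's pouring lip, at the open mouth: 183 mm ahead (+x) of and 39 mm below the handle's centre; same axes. The last 30 mm of the floor rise to it at 12 degrees. The nuts slide out over it once the mouth is tipped down some 40 to 50 degrees (friction varies by a fifth).
- scoop: The same scoop, whole; origin on its flat underside, 112 mm ahead (+x) of and 48 mm below the handle's centre, same axes. Trough 84 mm wide over its 3 mm walls, floor 3 mm thick, walls 48 mm high at the back, the sides falling to 19 mm at the mouth.
- tray_grip (a point): Centre of the black grip bar of a loose grey steel carrying tray (0.5 to 0.7 kg). The bar crosses the middle of the tray on two steel uprights, its centre 122 mm above the tray's underside; it is 104 mm long (x), 16 mm thick (y), 24 mm tall (z), flat sides to +y and -y. z is up. The tray's open bays lie either side of it, centred at y = +65 and -65 mm.
- tray: The same tray, whole; origin at the centre of its underside, 122 mm below the bar's centre, same axes. Open on top, 150 mm (x) by 250 mm (y) outside, walls 45 mm high and 3 mm thick, floor 3 mm, empty at the start. The bar's uprights, 24 mm wide, stand outside the middle of the two long walls.
- nut0_center (a point): Centre of one of six loose plain steel hex nuts, 24 mm across flats, 13 mm thick, 32 g, lying flat in the scoop at the start.
- nut1_center (a point): Centre of another of the six nuts.
- nut2_center (a point): Centre of another of the six nuts.
- nut3_center (a point): Centre of another of the six nuts.
- nut4_center (a point): Centre of another of the six nuts.
- nut5_center (a point): Centre of another of the six nuts.
- hub: Bystander: turned steel coupling hub, flange 92 mm across, 46 mm tall, origin under its centre.
- spanner: Bystander: steel spanner 170 mm long lying on the bench, x along it.
- marker: Bystander: marker pen 125 mm long, 16 mm thick, lying on the bench, x along it.
Things that resemble listed ones, but are neither listed nor needed, are in the scene too. What is shaped like the scoop but orange is not meant.

How it is judged:
By the outcome, as a careful person would: the job done as asked, in the order asked, and still so for the second after the job is handed in, while the arm keeps its last pose, push and grip.
It also fails if it takes over 67 s, if anything falls off the work surface, if the arm or the gripper's body presses on something with over 40 N, if the wrist force passes 120 N, or if a joint passes its speed limit or range.

### The arm

A 6-joint arm with a two-finger parallel gripper is mounted at the origin on the work surface. World frame = base frame: x ahead of the robot, y to its left, z up, the work surface at z = 0. Lengths are in m, angles in rad, forces in N, time in s.
With the tool pointing down it reaches from about 0.3 to 0.875 m from the base axis. Payload 6.4 kg.
Tool frame: the origin (TCP) lies midway between the tips of the shut fingers; the grasp point (between the pads) lies 19 mm behind it; z points along the fingers, y is the direction in which the jaws open and shut (so a half turn about z gives the same grasp; the last joint's range is limited). The gripper opens to 85 mm and grips with 20 to 120 N. Pads are 22 mm wide; open, the fingers measure 114 mm over their backs; the gripper's body (76 mm by 85 mm) begins 54 mm behind the grasp point. The pads swing forward as they close: fully open they stand 13 mm farther back than shut.
Start: joints at [0.949, 0.181, 1.607, -0, 1.354, -0.206], TCP at [0.232, 0.526, 0.231] pointing down, gripper open.
Joint ranges: [-2.99, 2.99], [-0.89, 2.07], [0.3, 2.58], [-1.14, 4.28], [0, 2.63], [-3.12, 3.12]. Speed limits (rad/s): [2.57, 2.57, 3.01, 3.14, 3.14, 3.14].

### API

Orientations are given as a unit quaternion [w, x, y, z].
In Python, from bench import ctrl gives the robot as it stands. The module is installed in compiled form; this text tells all that it offers.
- The arm moves only by the tool arm_command, never from a script. Its argument "plan" is one flat list of numbers, 4 for each row, row after row: the shift along the tool's x, y, z in mm, then the turn about the tool's z in rad. A call has 1 to 20 rows; each row shifts and turns the commanded pose from where the row before left it, along the tool's axes as they then stand; what a row does not reach is not made up. A row lasts 1/10 s, in which the tool goes at most 50 mm and 8.59 degrees, less where a joint would pass 70% of its speed; a pose out of reach is approached as far as the arm can. A call is refused whole if a number of a shift passes 50 or a number of a turn 0.15, either way. A call with a gripper value outside its range is refused whole. "grip" is the opening, from 0 (shut) to 1 (fully open), set as the call begins (left out, the last holds). The fingers move at their own pace and stop on an object; the grip force is fixed at half the most. Time passes only in rows, so rows that do not move let the fingers close. It gives the time, the measured TCP pose, the force and the opening at its end, in the units of the state.
- ctrl.get_obs(): the state, without advancing time (a new reading comes with each control period).
- ctrl.camera(name): name is "scene" or "top"; returns a dict with "color" (384x512x3 uint8, red, green, blue), "camera_matrix" (3x3 intrinsics, pixels), "eye" and "attitude" of the camera in the world. Camera axes: x right, y up, looking along -z (the intrinsics and any distortion apply to the point x, -y, -z); pixel columns grow to the right and rows downward; lengths in m; the calibration is good to about 2 mm. A picture is of the moment at which its call begins. There is no depth.
- ctrl.hand_in(): hands the job in, once; it reports no verdict.
The state is a dict: "time_s": time; "q": joint angles; "dq": joint speeds; "joint_efforts": joint torques, N m; "eef_pos": TCP position; "eef_rot": TCP orientation; "wrist_force": force on the tool from outside, world axes, zero at the start; "torque": the same for the moment, N m; "opening": opening from 0.0 (shut) to 1.0 (fully open).
Only numpy, scipy, OpenCV 4.12 (cv2) and the standard library are available. Lean on these libraries where they do the work, as an engineer would, in place of code of your own. Each camera call takes 0.05 s, during which the arm holds its last target. There are 200 camera calls.

## Working session

There is one attempt and no reset: what is moved stays moved. The work goes in short steps, Python scripts to look and compute and a tool call to move; the robot and the scene stay as the last step left them, time stands still between calls to the robot, and variables do not carry over. Pictures are saved under pics/ and viewed, about 8 in all and at most 12, crops included, and the job is handed in when it is done.

Besides the shell and the picture viewer there is one more tool, called after "Call:" by a JSON object that holds its "op" and its "data", one argument or row to a line. arm_command: Moves the arm, as the interface text tells. Its arguments: {"type":"object","properties":{"plan":{"type":"array","items":{"type":"number"}},"grip":{"type":"number"}},"required":["plan"]}

```bash
mkdir -p pics; cat > h.py <<'E'
import numpy as np, cv2
from bench import ctrl
from scipy.spatial.transform import Rotation as R
def snap(n,f=None):
    c=ctrl.camera(n); im=c["color"]
    if f: cv2.imwrite("pics/"+f,cv2.cvtColor(im,cv2.COLOR_RGB2BGR))
    return c
def att(c):
    a=np.array(c["attitude"],float)
    return a if a.shape==(3,3) else R.from_quat(a,scalar_first=True).as_matrix()
def ray(c,px):
    K=np.array(c["camera_matrix"]); p=np.linalg.inv(K)@np.array([px[0],px[1],1.])
    d=att(c)@np.array([p[0],-p[1],-p[2]]); return np.array(c["eye"]),d/np.linalg.norm(d)
def onz(c,px,z):
    o,d=ray(c,px); return o+d*(z-o[2])/d[2]
def proj(c,P):
    v=att(c).T@(np.array(P)-np.array(c["eye"])); q=np.array(c["camera_matrix"])@np.array([v[0],-v[1],-v[2]]); return q[:2]/q[2]
E
python3 - <<'E'
from h import *
a=snap("scene");b=snap("top")
for c in(a,b):print({k:np.round(v,3).tolist() for k,v in c.items() if k!="color"})
cv2.imwrite("pics/1.png",cv2.cvtColor(cv2.resize(a["color"],None,fx=1.5,fy=1.5),cv2.COLOR_RGB2BGR))
cv2.imwrite("pics/2.png",cv2.cvtColor(cv2.resize(b["color"],None,fx=1.5,fy=1.5),cv2.COLOR_RGB2BGR))
print(ctrl.get_obs())
E
```

```text
{'camera_matrix': [[468.261, 0.0, 248.726], [0.0, 468.261, 180.118], [0.0, 0.0, 1.0]], 'eye': [1.096, 0.32, 0.915], 'attitude': [0.395, 0.142, 0.291, 0.86]}
{'camera_matrix': [[387.111, 0.0, 251.371], [0.0, 387.111, 191.526], [0.0, 0.0, 1.0]], 'eye': [0.546, -0.058, 0.947], 'attitude': [-0.704, -0.017, 0.023, 0.709]}
{'time_s': 0.1, 'q': array([ 9.48706690e-01,  1.81489658e-01,  1.60786601e+00, -6.05055195e-06,
        1.35377812e+00, -2.06317581e-01]), 'dq': array([-0.00049797, -0.00263314, -0.00148814, -0.00056558,  0.00041073,
       -0.00163065]), 'joint_efforts': array([-7.66497706e-04, -4.45879662e+01, -3.52238989e+01, -3.99390237e-04,
        4.24835933e-03, -5.78458548e-05]), 'eef_pos': array([0.23195524, 0.52562427, 0.23048164]), 'eef_rot': array([-3.07419894e-04,  2.06391205e-01,  9.78469252e-01, -7.06596136e-04]), 'wrist_force': array([ 0.67771778, -1.4122366 , -0.51537731]), 'torque': array([ 0.00090405,  0.00954462, -0.02431768]), 'opening': 1.000973568886361}
```

View pics/1.png

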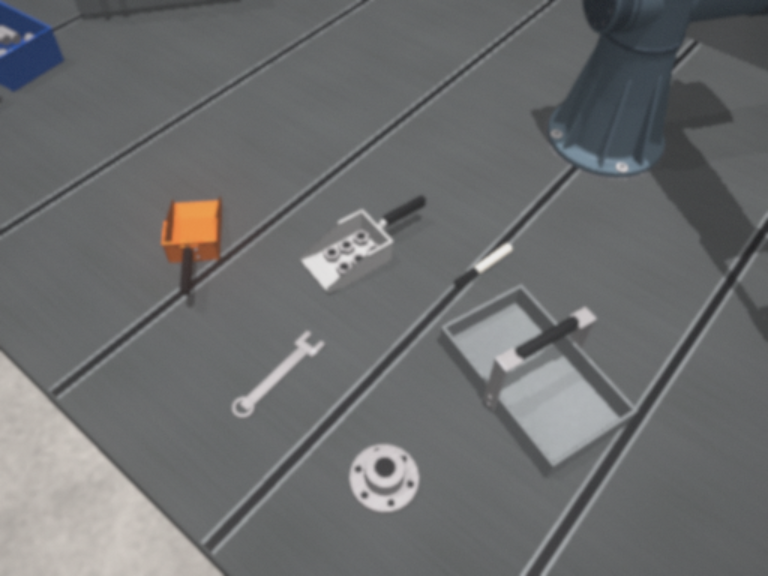

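View pics/2.png

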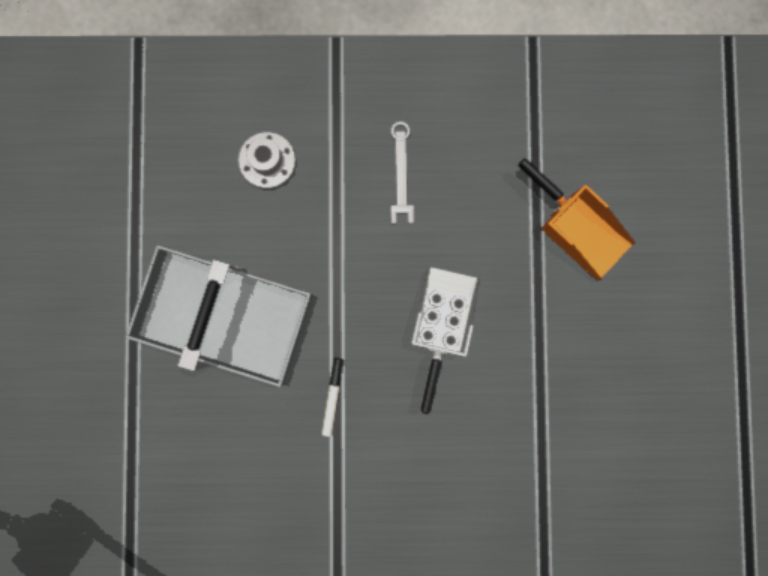

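```bash
python3 - <<'E'
from h import *
b=snap("top"); im=b["color"]; g=im.astype(int)
def axis(roi,m,z):
    x0,y0,x1,y1=[int(v/1.5) for v in roi]
    mm=np.zeros(m.shape,np.uint8); mm[y0:y1,x0:x1]=m[y0:y1,x0:x1]
    n,l,s,_=cv2.connectedComponentsWithStats(mm); k=1+np.argmax(s[1:,4]); c=cv2.findContours((l==k).astype(np.uint8),0,2)[0][0]
    r=cv2.boxPoints(cv2.minAreaRect(c)); P=np.array([onz(b,p,z) for p in r]); e=P-np.roll(P,-1,0)
    L=np.linalg.norm(e,axis=1); i=np.argmax(L); yaw=np.degrees(np.arctan2(e[i,1],e[i,0]))
    print(s[k,4],"centre",P.mean(0).round(4),"sides",L[:2].round(4),"yaw",yaw.round(1)); return P.mean(0)
dark=(g.max(2)<38).astype(np.uint8)
axis((410,353,450,420),dark,.054); axis((185,275,225,352),dark,.13)
print(onz(b,(np.array([453,272])/1.5),.009))
# tray: outer top corners at z=.045
for p in [(158,247),(313,294),(282,386),(129,338)]: print(onz(b,np.array(p)/1.5,.045).round(4))
out=np.hstack([cv2.resize(im[165:290,255:340],(400,588),interpolation=2),cv2.resize(im[155:265,80:165],(400,588),interpolation=2)])
cv2.imwrite("pics/3.png",out[:,:,::-1])
E
```

```text
9 centre [ 0.4558 -0.1431  0.054 ] sides [0.016  0.0022] yaw 165.2
99 centre [0.5534 0.1745 0.13  ] sides [0.0946 0.004 ] yaw 162.0
[ 0.62277557 -0.18988493  0.009     ]
[0.6618 0.2746 0.045 ]
[0.5869 0.0335 0.045 ]
[0.4455 0.0813 0.045 ]
[0.5209 0.3172 0.045 ]
```

View pics/3.png

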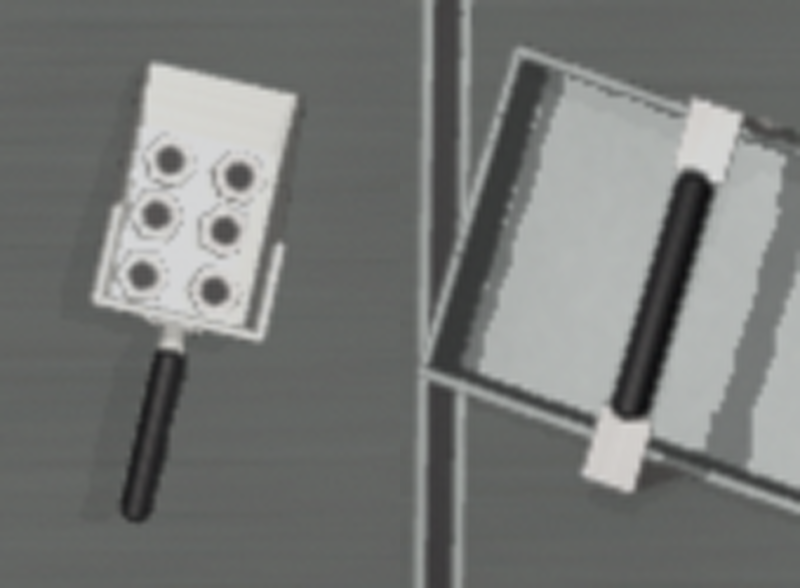

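```bash
python3 - <<'E'
from h import *
b=snap("top")
f=lambda x,y,z:onz(b,(255+x/4.706-.4,165+y/4.706-.4),z)
A,B=f(172,350,.055),f(136,518,.055); lip=f(223.5,81,.009); bk=(f(95,303,.048)+f(262,338,.048))/2
print(A,B,"len",np.linalg.norm(A-B),"c",(A+B)/2,"yaw",np.degrees(np.arctan2(*(A-B)[1::-1])))
c=(A+B)/2
print("lip",lip,np.linalg.norm((lip-c)[:2]),np.degrees(np.arctan2(*(lip-c)[1::-1])),"back",np.linalg.norm((bk-c)[:2]))
A,B=f(292,175,.13)*1,f(230,415,.13)
g=lambda x,y,z:onz(b,(80+x/4.706-.4,155+y/4.706-.4),z)
A,B=g(292,175,.13),g(230,415,.13)
print(A,B,np.linalg.norm(A-B),(A+B)/2,np.degrees(np.arctan2(*(A-B)[1::-1])))
o=ctrl.get_obs(); M=R.from_quat(o["eef_rot"],scalar_first=True).as_matrix(); print(M.round(3))
E
```

```text
[ 0.48650324 -0.15658665  0.055     ] [ 0.40557394 -0.13806624  0.055     ] len 0.08302142265724961 c [ 0.44603859 -0.14732644  0.055     ] yaw -12.889997464226331
lip [ 0.62160545 -0.19009362  0.009     ] 0.18070073083341 -13.690322932911831 back 0.05603726936304095
[0.59295013 0.16607327 0.13      ] [0.48618842 0.19265688 0.13      ] 0.11002159521219115 [0.53956928 0.17936508 0.13      ] -13.982280430892946
[[-0.915  0.404 -0.001]
 [ 0.404  0.915 -0.001]
 [ 0.    -0.001 -1.   ]]
```

Shown: the aluminium scoop with six nuts at (432,340) of picture 2. Lookalikes are the orange scoop at (590,230) and the blue bin at the scene edge; the close crop confirms the light‑metal scoop, handle aft. The tray is at (220,315). The sizes fit: handle 83 mm, lip 181 mm ahead, tray 252 × 149 mm.

Call:
{"op": "arm_command", "data": {
  "plan": [0,0,0,-0.09,0,0,0,-0.09,-25,-40,7,0,-25,-40,7,0,-25,-40,7,0,-25,-40,7,0,-25,-40,7,0,-25,-40,7,0,-25,-40,7,0,-25,-40,7,0,-25,-40,7,0,-25,-40,7,0,-25,-40,7,0,-25,-40,7,0,-25,-40,7,0,-25,-40,7,0,-25,-40,7,0,0,0,0,0],
  "grip": 1
}}

```text
time_s: 2.0
eef_pos: [0.4579, -0.1501, 0.1258]
eef_rot: [0.0, 0.12, 0.993, -0.001]
wrist_force: [-0.7, 0.5, -0.4]
opening: 0.996
```

```bash
cat >> h.py <<'E'
def go(xy,z,yaw=None):
    "tool-frame deltas (mm) and turn to reach TCP xy,z with jaw axis at heading yaw+90 deg"
    o=ctrl.get_obs(); M=R.from_quat(o["eef_rot"],scalar_first=True).as_matrix(); p=o["eef_pos"]
    hy=np.degrees(np.arctan2(M[1,1],M[0,1])); t=0
    if yaw is not None:
        t=-np.radians((yaw+90-hy+90)%180-90); M=M@R.from_euler('z',t).as_matrix()
    print("t",round(o["time_s"],1),"p",p.round(4),"jawyaw",round(hy-90,2),"turn",round(t,3),"delta",(1000*M.T@(np.array([*xy,z])-p)).round(1),"F",np.round(o["wrist_force"],1),"op",round(o["opening"],3))
def off(c,yaw,a,b=0):
    y=np.radians(yaw); return np.array([c[0]+a*np.cos(y)-b*np.sin(y),c[1]+a*np.sin(y)+b*np.cos(y)])
E
python3 - <<'E'
from h import *
go(off((.446,-.1473),-13.5,.015),.029,-13.5)
b=snap("top");im=b["color"]
cv2.imwrite("pics/4.png",cv2.resize(im[165:310,230:380],None,fx=4,fy=4,interpolation=2)[:,:,::-1])
E
```

```text
t 2.0 p [ 0.4579 -0.1501  0.1258] jawyaw -13.79 turn -0.005 delta [-2.7  0.1 96.8] F [-0.7  0.5 -0.4] op 0.996
```

View pics/4.png

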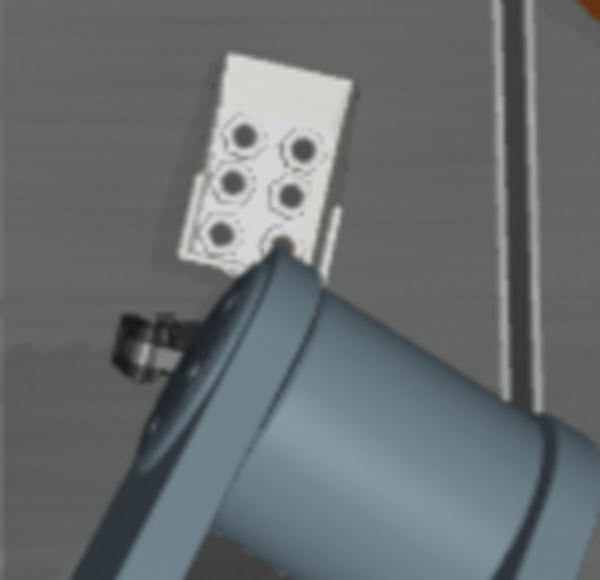

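The arm hides the handle, but the scoop is undisturbed and the jaw axis lies across it. Descend and grip.

Call:
{"op": "arm_command", "data": {
  "plan": [-3,0,27,0,0,0,30,0,0,0,25,0,0,0,15,0,0,0,0,0]
}}

```text
time_s: 2.55
eef_pos: [0.4575, -0.1433, 0.0273]
eef_rot: [-0.002, 0.117, 0.993, 0.001]
wrist_force: [-0.7, -0.2, -0.5]
opening: 0.998
```

Call:
{"op": "arm_command", "data": {
  "plan": [0,0,0,0,0,0,0,0,0,0,0,0,0,0,0,0,0,0,0,0,0,0,0,0,0,0,0,0,0,0,0,0],
  "grip": 0
}}

```text
time_s: 3.35
eef_pos: [0.4601, -0.1462, 0.0299]
eef_rot: [0.0, 0.118, 0.993, -0.0]
wrist_force: [-1.9, -0.2, 5.5]
opening: 0.157
```

Call:
{"op": "arm_command", "data": {
  "plan": [0,0,-10,0,0,0,-20,0,0,0,-20,0,0,0,0,0,0,0,0,0]
}}

```text
time_s: 3.85
eef_pos: [0.4593, -0.1455, 0.0791]
eef_rot: [-0.0, 0.118, 0.993, 0.0]
wrist_force: [-0.5, 0.2, -3.6]
opening: 0.152
```

```bash
python3 - <<'E'
from h import *
go((.46,-.15),.08,-13.5)
a=snap("scene");im=a["color"]
cv2.imwrite("pics/5.png",cv2.resize(im[90:230,170:370],None,fx=4,fy=4,interpolation=2)[:,:,::-1])
E
```

```text
t 3.9 p [ 0.4593 -0.1455  0.0791] jawyaw -13.51 turn -0.0 delta [-1.7 -4.3 -0.9] F [-0.5  0.2 -3.6] op 0.152
```

View pics/5.png

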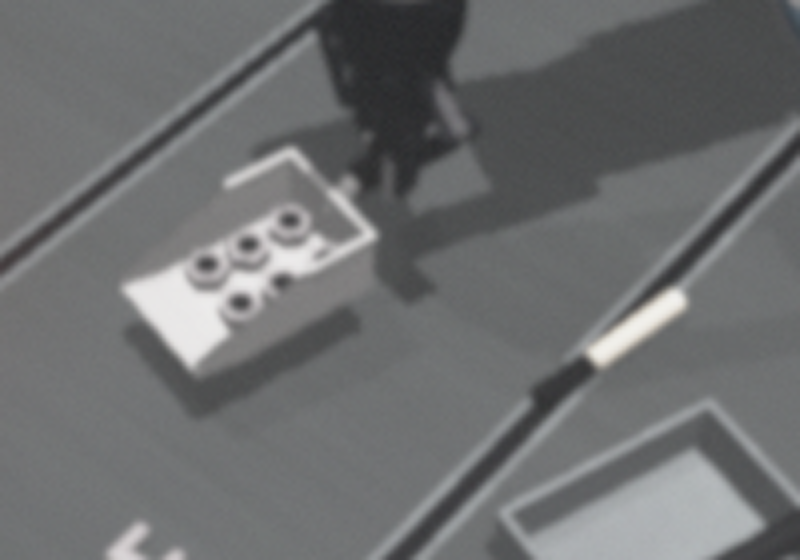

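```bash
python3 - <<'E'
from h import *
a=snap("scene");p=ctrl.get_obs()["eef_pos"]
for s in (.012,.018):
  for th in (0,3,6,10):
    t=np.radians(th); r=np.array([.183-s,-.039]); x=r[0]*np.cos(t)+r[1]*np.sin(t); z=-r[0]*np.sin(t)+r[1]*np.cos(t)
    P=[*off(p,-13.5,x),p[2]+.019+z]; print(s,th,proj(a,P).round(1))
print("seen 210,173")
# target: bay y=-65 of tray, lip at tray x=+.064
c=(.5535,.1755); Y=-18
print(onz(a,(0,0),0))
for s in (.015,): go(off(c,Y,.064-.183+s,-.067),.2,Y)
E
```

```text
0.012 0 [209.2 172.5]
0.012 3 [210.2 174.4]
0.012 6 [211.3 176.2]
0.012 10 [213.1 178.3]
0.018 0 [211.3 171.3]
0.018 3 [212.3 173.2]
0.018 6 [213.4 174.9]
0.018 10 [215.1 176.9]
seen 210,173
[ 0.50924239 -1.29364531  0.        ]
t 4.0 p [ 0.4585 -0.145   0.078 ] jawyaw -13.51 turn 0.078 delta [ 113.   267.3 -121.5] F [-0.7 -0.1 -4.3] op 0.154
```

Call:
{"op": "arm_command", "data": {
  "plan": [2,5,-15,0.04,4,12,-20,0.038,7,19,-20,0,8,20,-20,0,8,20,-15,0,8,20,-12,0,8,20,-8,0,8,20,-6,0,8,20,-3,0,8,20,-2,0,8,20,0,0,8,20,0,0,8,20,0,0,8,20,0,0,7,16,0,0,4,10,0,0,2,5,0,0,0,0,0,0,0,0,0,0]
}}

```text
time_s: 5.85
eef_pos: [0.4388, 0.162, 0.2]
eef_rot: [-0.0, 0.156, 0.988, -0.0]
wrist_force: [-0.1, -0.4, -4.2]
opening: 0.152
```

```bash
python3 - <<'E'
from h import *
c=(.5535,.1755); Y=-18
go(off(c,Y,.064-.183+.014,-.067),.075,Y)
a=snap("scene");b=snap("top")
o1=cv2.resize(a["color"][120:320,250:450],(400,400),interpolation=2);o2=cv2.resize(b["color"][130:280,70:220],(400,400),interpolation=2)
cv2.imwrite("pics/6.png",np.hstack([o1,o2])[:,:,::-1])
E
```

```text
t 5.8 p [0.4388 0.162  0.2   ] jawyaw -17.99 turn 0.0 delta [ 1.00e-01 -1.86e+01  1.25e+02] F [-0.1 -0.4 -4.2] op 0.152
```

View pics/6.png

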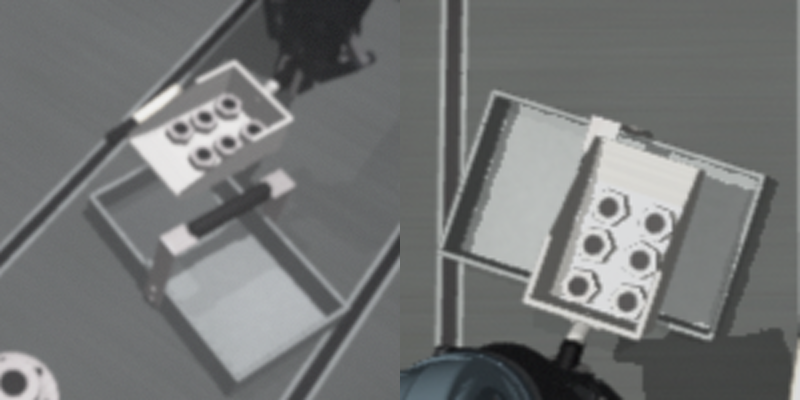

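The scoop is level over the tray but 19 mm too far toward the bar, with all six nuts in it. Shift and lower it into the right-hand bay.

Call:
{"op": "arm_command", "data": {
  "plan": [0,-8,0,0,0,-11,5,0,0,0,15,0,0,0,25,0,0,0,25,0,0,0,25,0,0,0,25,0,0,0,20,0,0,0,10,0,0,0,5,0,0,0,0,0]
}}

```text
time_s: 7.05
eef_pos: [0.433, 0.144, 0.0452]
eef_rot: [-0.0, 0.156, 0.988, -0.0]
wrist_force: [-0.3, 0.5, -3.5]
opening: 0.153
```

Call:
{"op": "arm_command", "data": {
  "plan": [0,0,3,0,0,0,3,0,0,0,3,0,0,0,0,0,0,0,0,0]
}}

```text
time_s: 7.55
eef_pos: [0.435, 0.1444, 0.0376]
eef_rot: [0.002, 0.156, 0.988, 0.0]
wrist_force: [1.2, -1.1, 4.8]
opening: 0.148
```

Call:
{"op": "arm_command", "data": {
  "plan": [0,0,0,0,0,0,0,0,0,0,0,0,0,0,0,0],
  "grip": 0.45
}}

```text
time_s: 7.95
eef_pos: [0.4327, 0.1444, 0.0361]
eef_rot: [-0.0, 0.156, 0.988, -0.0]
wrist_force: [0.2, -0.4, -0.2]
opening: 0.45
```

Call:
{"op": "arm_command", "data": {
  "plan": [0,0,-7,0,10,0,-6,0,20,0,0,0,20,0,0,0,12,0,0,0,0,0,0,0]
}}

```text
time_s: 8.55
eef_pos: [0.3723, 0.164, 0.0494]
eef_rot: [-0.0, 0.156, 0.988, -0.0]
wrist_force: [-0.7, -0.1, -0.0]
opening: 0.451
```

```bash
python3 - <<'E'
from h import *
go(off((.434,.1442),-18,-.062),.051,-18)
a=snap("scene");b=snap("top")
o1=cv2.resize(a["color"][120:320,250:450],(400,400),interpolation=2);o2=cv2.resize(b["color"][130:280,70:220],(400,400),interpolation=2)
cv2.imwrite("pics/7.png",np.hstack([o1,o2])[:,:,::-1])
E
```

```text
t 8.6 p [0.3723 0.164  0.0494] jawyaw -17.9 turn 0.002 delta [-2.7  0.3 -1.6] F [-0.7 -0.1 -0. ] op 0.451
```

View pics/7.png

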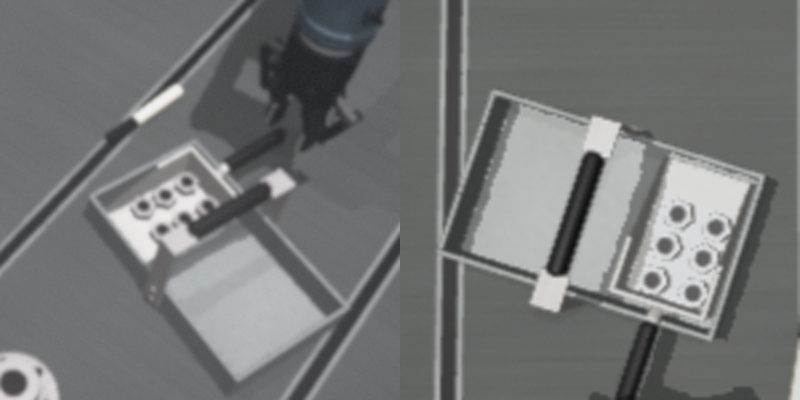

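Scoop sits in the bay, stem over the near wall, six nuts in it, tray unmoved; the gripper stands at the handle's rear end. The wrist cannot tilt, so I take a small-patch grip on the rear top corner of the handle, letting the scoop swing mouth-down as it is raised.

Call:
{"op": "arm_command", "data": {
  "plan": [-4,0,-1,0,0,0,0,0]
}}

```text
time_s: 8.85
eef_pos: [0.3795, 0.162, 0.0508]
eef_rot: [0.001, 0.157, 0.988, 0.0]
wrist_force: [-0.4, 0.8, 0.2]
opening: 0.454
```

Call:
{"op": "arm_command", "data": {
  "plan": [0,0,0,0,0,0,0,0,0,0,0,0,0,0,0,0,0,0,0,0],
  "grip": 0
}}

```text
time_s: 9.35
eef_pos: [0.3781, 0.1622, 0.0504]
eef_rot: [0.0, 0.156, 0.988, -0.0]
wrist_force: [0.9, -1.2, 0.2]
opening: 0.14
```

Call:
{"op": "arm_command", "data": {
  "plan": [0,0,-5,0,0,0,-8,0,0,0,-8,0,0,0,-8,0,0,0,0,0,0,0,0,0]
}}

```text
time_s: 9.95
eef_pos: [0.3779, 0.1623, 0.0795]
eef_rot: [0.0, 0.156, 0.988, 0.0]
wrist_force: [0.8, 0.2, -3.2]
opening: 0.144
```

```bash
python3 - <<'E'
from h import *
go((.37,.16),.08,-18)
a=snap("scene")
cv2.imwrite("pics/8.png",cv2.resize(a["color"][120:270,270:430],None,fx=3.5,fy=3.5,interpolation=2)[:,:,::-1])
E
```

```text
t 9.9 p [0.3779 0.1623 0.0795] jawyaw -17.97 turn 0.0 delta [ 6.7 -4.6 -0.5] F [ 0.8  0.2 -3.2] op 0.144
```

View pics/8.png

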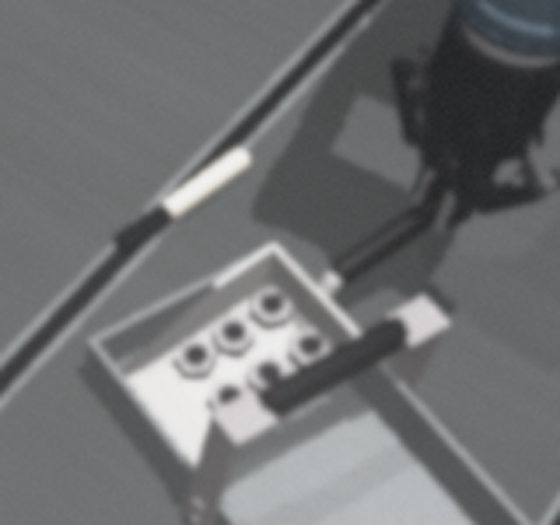

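```bash
cat >> h.py <<'E'
def rel(dx,dz,th):
    t=np.radians(th); return dx*np.cos(t)+dz*np.sin(t), -dx*np.sin(t)+dz*np.cos(t)
E
python3 - <<'E'
from h import *
a=snap("scene");o=ctrl.get_obs();p=o["eef_pos"];print(o["torque"].round(3))
piv=off(p,-18,.007); zp=.062+p[2]-.0505
for th in (0,3,6,9,12,15):
    x,z=rel(.183+.039,-.039-.006,th); P=[*off(piv,-18,x),zp+z]
    xb,zb=rel(.057+.039,-.0-.006,th); print(th,P[2].round(3),proj(a,P).round(1),proj(a,[*off(piv,-18,xb),zp+zb]).round(1))
E
```

```text
[ 0.217  0.286 -0.013]
0 0.046 [312.1 233.5] [360.7 198.5]
3 0.034 [312.4 235.7] [360.4 199.7]
6 0.023 [313.  237.7] [360.2 200.9]
9 0.012 [313.8 239.5] [360.1 202. ]
12 0.001 [314.7 241.2] [360. 203.]
15 -0.01 [315.9 242.6] [360.1 204. ]
```

Ray check: lip and back-wall pixels fit about 9–10° mouth-down with the lip on the tray floor, so the scoop pivots in the grip as intended. Continue to raise.

Call:
{"op": "arm_command", "data": {
  "plan": [-2,0.5,-10,0,-2,0.5,-11,0,-2,0.5,-11,0,-2,0.5,-11,0,-2,0.5,-11,0,-2,0.5,-11,0,0,0,0,0,0,0,0,0]
}}

```text
time_s: 10.85
eef_pos: [0.3903, 0.1614, 0.1445]
eef_rot: [0.0, 0.156, 0.988, 0.0]
wrist_force: [0.1, -0.7, -3.2]
opening: 0.143
```

```bash
python3 - <<'E'
from h import *
a=snap("scene");b=snap("top");o=ctrl.get_obs();p=o["eef_pos"];print(p,o["torque"].round(3),o["wrist_force"].round(1),o["opening"])
piv=off(p,-18,.007); zp=.062+p[2]-.0505
for th in (10,20,25,30,35):
    x,z=rel(.222,-.045,th); P=[*off(piv,-18,x),zp+z]; print(th,P[2].round(3),proj(a,P).round(1))
o1=cv2.resize(a["color"][120:320,250:450],(400,400),interpolation=2);o2=cv2.resize(b["color"][130:280,70:220],(400,400),interpolation=2)
cv2.imwrite("pics/9.png",np.hstack([o1,o2])[:,:,::-1])
E
```

```text
[0.38957213 0.1613676  0.14373321] [ 0.193  0.564 -0.06 ] [-0.7  0.  -4.7] 0.1428899504263542
10 0.072 [314.2 228. ]
20 0.037 [318.7 233. ]
25 0.021 [321.7 234.6]
30 0.005 [325.2 235.7]
35 -0.009 [329.  236.3]
```

View pics/9.png

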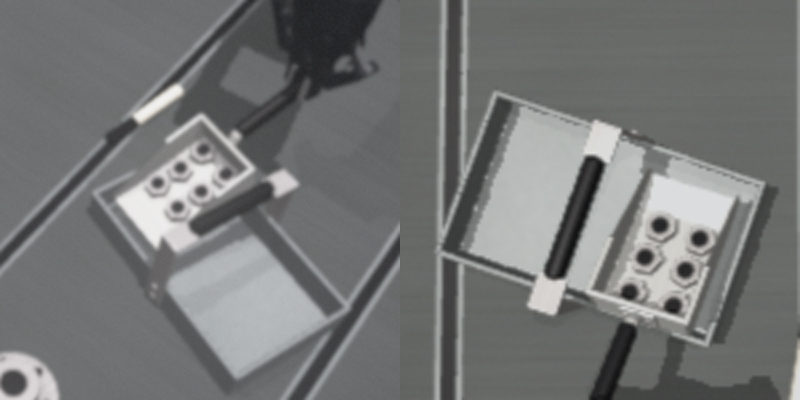

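The lip is about 3 cm above the floor at about 20° tip: pad friction now carries it. Upward jerks will add turning moment.

Call:
{"op": "arm_command", "data": {
  "plan": [0,0,8,0,0,0,8,0,0,0,0,0,0,0,-48,0,0,0,0,0,0,0,12,0,0,0,12,0,0,0,0,0,0,0,-48,0,0,0,0,0,0,0,0,0]
}}

```text
time_s: 12.05
eef_pos: [0.3905, 0.1614, 0.2002]
eef_rot: [0.0, 0.156, 0.988, 0.0]
wrist_force: [-0.1, 0.7, -2.3]
opening: 0.143
```

```bash
cat >> h.py <<'E'
def nuts(c,box,f):
    "bright metal mask blob bounds in box, saved scaled"
    x0,y0,x1,y1=box; im=c["color"][y0:y1,x0:x1]; cv2.imwrite("pics/"+f,cv2.resize(im,None,fx=3,fy=3,interpolation=2)[:,:,::-1])
def tip():
    "scoop white mask against tray: print scene-lip candidates for tip angles"
    a=snap("scene");o=ctrl.get_obs();p=o["eef_pos"];print("t",round(o["time_s"],1),p.round(4),"T",o["torque"].round(2),"F",o["wrist_force"].round(1),o["opening"].round(3))
    piv=off(p,-18,.007); zp=.0115+p[2]
    g=cv2.cvtColor(a["color"],cv2.COLOR_RGB2GRAY).astype(float)
    for th in range(10,86,5):
        x,z=rel(.222,-.045,th); w=[]
        for d in np.linspace(-.012,.012,9):   # brightness either side of the lip edge
            pr=[proj(a,[*off(piv,-18,rel(.222+e,-.045+.0,th)[0],d),zp+rel(.222+e,-.045,th)[1]]) for e in (-.006,.006)]
            w.append([g[int(round(q[1])),int(round(q[0]))] for q in pr])
        w=np.mean(w,0); print(th,(zp+z).round(3),w.round(0),end=" | ")
    print()
    return a
E
python3 -c "
from h import *
tip()"
```

```text
Traceback (most recent call last):
  File "h.py", line 34, in tip
    a=snap("scene");o=ctrl.get_obs();p=o["eef_pos"];print("t",round(o["time_s"],1),p.round(4),"T",o["torque"].round(2),"F",o["wrist_force"].round(1),o["opening"].round(3))
                                                                                                                                                     ^^^^^^^^^^^^^^^^^^
AttributeError: 'float' object has no attribute 'round'
```

```bash
sed -i 's/o\["opening"\].round(3))/round(o["opening"],3))/' h.py; python3 -c "
from h import *
a=tip(); nuts(a,(250,110,430,300),'10.png')"
```

```text
t 12.2 [0.3892 0.1612 0.1987] T [0.03 0.1  0.03] F [ 0.7 -0.5 -2.3] 0.145
10 0.127 [123. 123.] | 15 0.109 [147. 147.] | 20 0.092 [159. 164.] | 25 0.076 [150. 158.] | 30 0.06 [148. 156.] | 35 0.046 [145. 136.] | 40 0.033 [153. 164.] | 45 0.021 [226. 126.] | 50 0.011 [225. 214.] | 55 0.003 [222. 200.] | 60 -0.005 [186. 185.] | 65 -0.01 [157. 146.] | 70 -0.014 [133. 118.] | 75 -0.016 [125. 106.] | 80 -0.016 [148. 110.] | 85 -0.015 [135. 154.] |
```

View pics/10.png

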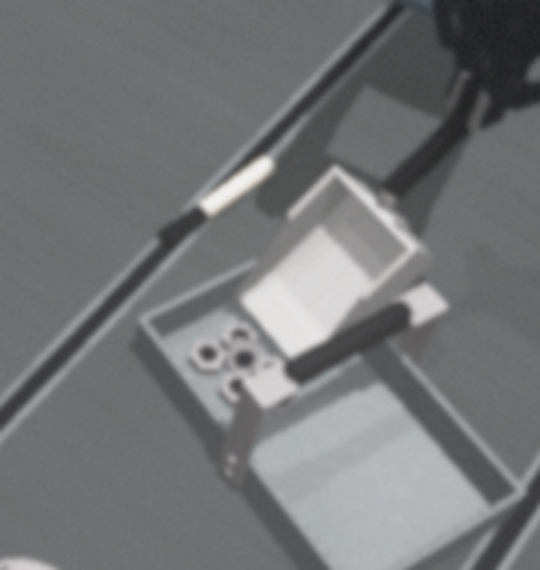

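The scoop is empty at about 45° with the lip over the bay. At least four nuts are visible on the tray floor around (208,355)–(245,360), with others behind the upright. Lift it out and carry it back.

Call:
{"op": "arm_command", "data": {
  "plan": [0,0,-10,0,0,0,-20,0,0,0,-25,0,0,0,-25,0,0,0,-20,0,-5,-5,-12,0,-12,-15,-6,0,-17,-24,0,0,-21,-30,0,0,-21,-30,0,0,-21,-30,0,0,-21,-30,0,0,-21,-30,0,0,-21,-30,0,0,-20,-28,0,0,-12,-17,0,0,-6,-9,0,0,0,0,0,0]
}}

```text
time_s: 13.95
eef_pos: [0.4925, -0.1648, 0.3177]
eef_rot: [-0.001, 0.157, 0.988, 0.0]
wrist_force: [-0.1, 0.6, -1.5]
opening: 0.144
```

```bash
python3 -c "
from h import *
go((.494,-.166),.2,-18)
a=snap('scene');b=snap('top')
o1=cv2.resize(a['color'][60:260,180:430],(400,320),interpolation=2);o2=cv2.resize(b['color'][120:300,80:330],(400,288),interpolation=2)
cv2.imwrite('pics/11.png',np.vstack([o1,o2])[:,:,::-1])
x=tip()
"
```

```text
t 13.9 p [ 0.4925 -0.1648  0.3177] jawyaw -18.05 turn -0.001 delta [ -1.9  -0.8 117.7] F [-0.1  0.6 -1.5] op 0.144
t 14.1 [ 0.4925 -0.1628  0.3183] T [ 0.01  0.14 -0.06] F [ 0.8 -0.1 -1.2] 0.139
10 0.247 [110. 111.] | 15 0.229 [111. 112.] | 20 0.212 [112. 112.] | 25 0.195 [112. 112.] | 30 0.18 [117. 116.] | 35 0.166 [113. 114.] | 40 0.153 [128. 117.] | 45 0.141 [225. 123.] | 50 0.131 [181. 187.] | 55 0.122 [123. 121.] | 60 0.115 [104. 109.] | 65 0.11 [85. 82.] | 70 0.106 [82. 81.] | 75 0.104 [81. 81.] | 80 0.103 [104.  85.] | 85 0.105 [111. 110.] |
```

View pics/11.png

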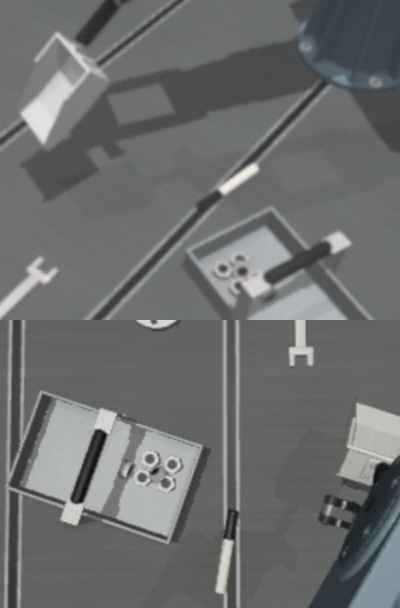

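Six nuts in the tray: four flat at about (150–173, 458–484), one lying on them at (155,472), one on edge at (126,468). The scoop is empty and still at 45°. Lower it until the lip touches, then swing it level.

Call:
{"op": "arm_command", "data": {
  "plan": [0,0,15,0,0,0,25,0,0,0,28,0,0,0,28,0,0,0,20,0,0,0,12,0,0,0,6,0,0,0,0,0]
}}

```text
time_s: 14.9
eef_pos: [0.4925, -0.1636, 0.1838]
eef_rot: [-0.0, 0.156, 0.988, 0.0]
wrist_force: [-1.1, 0.4, -2.2]
opening: 0.14
```

Call:
{"op": "arm_command", "data": {
  "plan": [14,0,12,0,16,0,14,0,13,0,15,0,13,0,15,0,10,0,17,0,10,0,17,0,6,0,14,0,6,0,14,0,4,0,8,0,3,0,5,0,0,0,0,0]
}}

```text
time_s: 16.0
eef_pos: [0.403, -0.1352, 0.0538]
eef_rot: [0.001, 0.156, 0.988, -0.0]
wrist_force: [0.4, 0.4, 1.1]
opening: 0.144
```

```bash
python3 -c "
from h import *
go((.402,-.136),.043,-18)
snap('scene','s1.png');b=snap('top','t1.png')
x=tip()
"
```

```text
t 16.0 p [ 0.403  -0.1352  0.0538] jawyaw -17.98 turn 0.0 delta [ 0.7 -1.1 10.8] F [0.4 0.4 1.1] op 0.144
t 16.1 [ 0.4031 -0.1352  0.054 ] T [-0.1  -0.36  0.04] F [ 0.4 -0.1  1.2] 0.142
10 -0.017 [230. 118.] | 15 -0.035 [184. 128.] | 20 -0.053 [133. 128.] | 25 -0.069 [116. 115.] | 30 -0.084 [116. 115.] | 35 -0.099 [117. 114.] | 40 -0.112 [116. 116.] | 45 -0.123 [116. 116.] | 50 -0.133 [117. 116.] | 55 -0.142 [115. 117.] | 60 -0.149 [114. 115.] | 65 -0.155 [114. 114.] | 70 -0.159 [112. 114.] | 75 -0.161 [114. 113.] | 80 -0.161 [115. 114.] | 85 -0.16 [113. 115.] |
```

Call:
{"op": "arm_command", "data": {
  "plan": [1,0,4,0,1,0,3,0,0,0,3,0,0,0,0,0]
}}

```text
time_s: 16.55
eef_pos: [0.4, -0.134, 0.0428]
eef_rot: [-0.001, 0.156, 0.988, 0.0]
wrist_force: [-0.3, 0.2, 1.7]
opening: 0.141
```

Call:
{"op": "arm_command", "data": {
  "plan": [0,0,0,0,0,0,0,0,0,0,0,0,0,0,0,0],
  "grip": 0.6
}}

```text
time_s: 16.95
eef_pos: [0.4004, -0.1341, 0.0433]
eef_rot: [-0.0, 0.156, 0.988, 0.0]
wrist_force: [-0.0, -0.4, -0.8]
opening: 0.595
```

Call:
{"op": "arm_command", "data": {
  "plan": [0,0,-15,0,0,0,-30,0,0,0,-45,0,0,0,-45,0,0,0,-45,0,15,20,-25,0,15,35,0,0,15,35,0,0,0,0,0,0],
  "grip": 1
}}

```text
time_s: 17.85
eef_pos: [0.3847, -0.0314, 0.2485]
eef_rot: [0.0, 0.154, 0.988, 0.001]
wrist_force: [-0.3, 0.2, 0.2]
opening: 1.003
```

```bash
cat > m.py <<'E'
from h import *
b=snap("top"); a=snap("scene"); g=b["color"].astype(int)
for thr in (45,55):
    m=np.zeros(g.shape[:2],np.uint8); m[170:245,115:160]=(g[170:245,115:160].max(2)<thr)
    n,l,s,_=cv2.connectedComponentsWithStats(m); k=1+np.argmax(s[1:,4]); c=cv2.findContours((l==k).astype(np.uint8),0,2)[0][0]
    r=cv2.boxPoints(cv2.minAreaRect(c)); P=np.array([onz(b,p,.131) for p in r]); e=P-np.roll(P,-1,0);L=np.linalg.norm(e,axis=1);i=np.argmax(L)
    print(s[k,4],P.mean(0).round(4),L[:2].round(4),np.degrees(np.arctan2(e[i,1],e[i,0])).round(1))
go((.5535,.1755),.103,-18)
o1=cv2.resize(a["color"][60:300,170:450],(400,343),interpolation=2);o2=cv2.resize(b["color"][120:300,80:330],(400,288),interpolation=2)
out=np.zeros((343,800,3),np.uint8);out[:,:400]=o1;out[:288,400:]=o2
cv2.imwrite("pics/12.png",out[:,:,::-1])
# scoop on bench: white blob in top view near the original place
m=np.zeros(g.shape[:2],np.uint8); m[150:270,262:350]=(g[150:270,262:350].min(2)>150)
n,l,s,ce=cv2.connectedComponentsWithStats(m); k=1+np.argmax(s[1:,4]); c=cv2.findContours((l==k).astype(np.uint8),0,2)[0][0]
r=cv2.boxPoints(cv2.minAreaRect(c)); print("scoop blob",s[k,4],np.array([onz(b,p,.012) for p in r]).round(3).tolist())
E
python3 m.py
```

```text
131 [0.5517 0.1743 0.131 ] [0.0958 0.0128] 166.2
240 [0.5524 0.1788 0.131 ] [0.0965 0.0151] 160.7
t 17.9 p [ 0.3854 -0.0343  0.2484] jawyaw -17.84 turn 0.003 delta [-95.  251.5 145.4] F [1.2 0.2 0.2] op 0.997
scoop blob 1737 [[0.497, -0.123, 0.012], [0.63, -0.167, 0.012], [0.602, -0.253, 0.012], [0.469, -0.208, 0.012]]
```

Call:
{"op": "arm_command", "data": {
  "plan": [-10,27,0,0.003,-14,37,0,0,-14,37,0,0,-14,37,0,0,-14,37,0,0,-14,37,0,0,-10,25,5,0,-5,15,10,0,0,0,20,0,0,0,20,0,0,0,0,0]
}}

```text
time_s: 19.05
eef_pos: [0.5527, 0.1737, 0.1894]
eef_rot: [-0.003, 0.158, 0.987, -0.001]
wrist_force: [-0.5, 0.8, -0.1]
opening: 1.0
```

```bash
python3 -c "
from h import *
go((.5525,.176),.103,-17.7)"
```

```text
t 19.1 p [0.5527 0.1737 0.1894] jawyaw -18.23 turn -0.009 delta [ 0.3  2.4 86.4] F [-0.5  0.8 -0.1] op 1.0
```

Call:
{"op": "arm_command", "data": {
  "plan": [0,1,20,0,0,1,25,0,0,0,25,0,0,0,16,0,0,0,0,0]
}}

```text
time_s: 19.55
eef_pos: [0.5537, 0.1759, 0.1054]
eef_rot: [-0.002, 0.158, 0.987, -0.001]
wrist_force: [-0.8, 0.1, 0.9]
opening: 1.0
```

Call:
{"op": "arm_command", "data": {
  "plan": [0,0,0,0,0,0,0,0,0,0,0,0,0,0,0,0,0,0,0,0,0,0,0,0,0,0,0,0,0,0,0,0],
  "grip": 0
}}

```text
time_s: 20.35
eef_pos: [0.5556, 0.1777, 0.1086]
eef_rot: [0.001, 0.158, 0.987, 0.001]
wrist_force: [0.6, 2.6, 6.6]
opening: 0.18
```

Call:
{"op": "arm_command", "data": {
  "plan": [0,0,-3,0,0,0,-5,0,0,0,-5,0,0,0,-5,0,0,0,0,0,0,0,0,0]
}}

```text
time_s: 20.95
eef_pos: [0.5548, 0.1771, 0.1253]
eef_rot: [0.0, 0.158, 0.987, -0.0]
wrist_force: [-0.5, -0.1, -8.4]
opening: 0.173
```

```bash
python3 -c "
from h import *
o=ctrl.get_obs(); print({k:np.round(v,3) for k,v in o.items()})"
```

```text
{'time_s': np.float64(20.95), 'q': array([ 0.105,  0.311,  1.676, -0.   ,  1.154, -1.149]), 'dq': array([-0.001,  0.006,  0.006, -0.002,  0.   , -0.   ]), 'joint_efforts': array([-0.0000e+00, -5.2241e+01, -3.5288e+01, -9.8000e-02,  3.7000e-02,
       -3.0000e-03]), 'eef_pos': array([0.555, 0.177, 0.125]), 'eef_rot': array([ 0.   ,  0.158,  0.987, -0.   ]), 'wrist_force': array([-0.526, -0.125, -8.409]), 'torque': array([ 0.086, -0.008, -0.029]), 'opening': np.float64(0.173)}
```

Weight of 8.4 N fits the tray plus six nuts, and the moment is nearly zero. Raise on gently.

Call:
{"op": "arm_command", "data": {
  "plan": [0,0,-5,0,0,0,-10,0,0,0,-14,0,0,0,-15,0,0,0,-15,0,0,0,-15,0,0,0,-15,0,0,0,-14,0,0,0,-10,0,0,0,-6,0,0,0,-3,0,0,0,0,0,0,0,0,0,0,0,0,0,0,0,0,0,0,0,0,0,0,0,0,0]
}}

```text
time_s: 22.65
eef_pos: [0.5547, 0.1771, 0.2471]
eef_rot: [-0.0, 0.158, 0.987, -0.0]
wrist_force: [-0.5, 0.1, -8.2]
opening: 0.175
```

```bash
python3 -c "
from h import *
o=ctrl.get_obs(); print({k:np.round(o[k],3).tolist() for k in('time_s','dq','eef_pos','wrist_force','torque','opening')})
a=snap('scene');b=snap('top')
out=np.zeros((600,800,3),np.uint8);out[:300,:400]=cv2.resize(a['color'],(400,300),interpolation=3);out[300:,:400]=cv2.resize(b['color'],(400,300),interpolation=3)
out[:300,400:]=cv2.resize(a['color'][150:330,250:490],(400,300),interpolation=2);out[300:,400:]=cv2.resize(b['color'][130:280,50:250],(400,300),interpolation=2)
cv2.imwrite('pics/13.png',out[:,:,::-1])"
```

```text
{'time_s': 22.65, 'dq': [-0.0, -0.001, -0.001, 0.001, 0.001, -0.001], 'eef_pos': [0.555, 0.177, 0.247], 'wrist_force': [-0.514, 0.107, -8.153], 'torque': [0.139, -0.051, -0.002], 'opening': 0.175}
```

View pics/13.png

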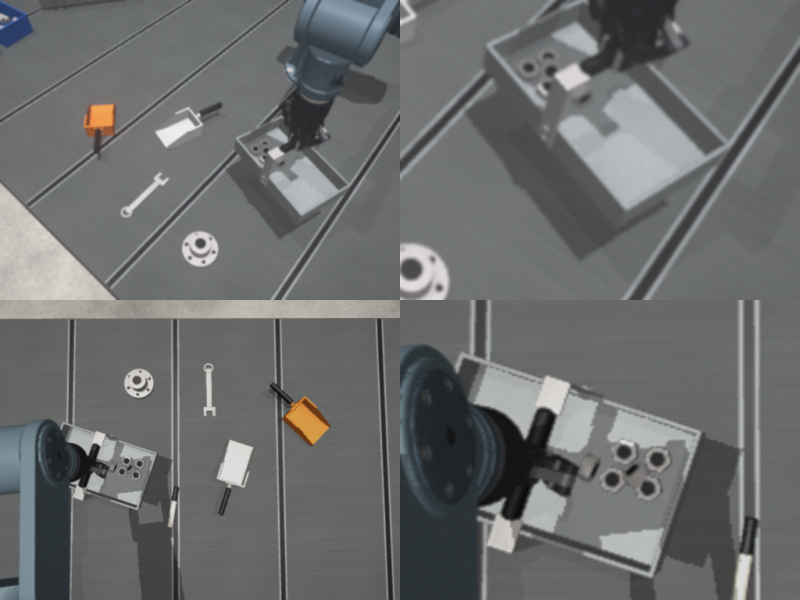

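```bash
python3 -c "
from h import *
b=snap('top');a=snap('scene');o=ctrl.get_obs();print(o['eef_pos'].round(4),o['wrist_force'].round(1))
g=cv2.cvtColor(b['color'],cv2.COLOR_RGB2GRAY);print('top');print(g[202:230,140:186]//10)
g=cv2.cvtColor(a['color'],cv2.COLOR_RGB2GRAY);print('scene');print(g[180:212,320:366]//10)
" | sed 's/[][]//g' | head -150; python3 -c "
import sys"; 
```

```text
0.5547 0.1771 0.2473  0.4 -0.3 -8. 
top
18 18 17 ... 13 12 12
 18 17 13 ... 12 12 12
 17 13 12 ... 11 11 12
 ...
 12 12 12 ... 12 12 11
 12 12 12 ... 12 12 11
 12 12 12 ... 12 12 11
scene
 9  9 10 ... 18 18 17
 10 10 10 ... 17 17 17
 10 10 10 ... 15 16 15
 ...
  8  8  8 ...  9 10 11
  8  8  8 ... 10 10 11
  8  8  8 ... 10 11 11
```

```bash
python3 -c "
from h import *
b=snap('top');a=snap('scene')
S=' .:-=+*#%@'
def show(g,n):
    print(n)
    for r in g: print(' '.join('%2d'%(v//10) for v in r))
show(cv2.cvtColor(b['color'],cv2.COLOR_RGB2GRAY)[202:230,140:184],'top')
show(cv2.cvtColor(a['color'],cv2.COLOR_RGB2GRAY)[180:214,320:366],'scene')
"
```

```text
top
18 18 17 13 12 12 12 12 12 12 12 12 12 12 12 12 12 13 14 13 11 12 12 16 19 21 20 12 11 14 18 18 18 18 18 18 18 18 18 18 18 17 17 13
18 17 13 12 12 12 12 11 12 12 12 12 12 12 12 12 13 14 13  9  5  5  5  7 11 14 15 12 10 13 17 18 18 18 17 14 13 14 13 12 13 13 12 12
17 13 12 12 12 12 12 12 12 12 12 12 12 12 12 13 15 14 11  6  4  4  4  4  6 11 14 14  9 11 13 13 13 13 12 12 15 15 15 15 14 12 10 11
13 12 12 12 11 12 12 12 12 12 12 12 12 12 12 12 14 13  8  5  4  4  4  4  5  9 14 14  9 11 12 12 12 11 12 15 15 14 14 14 15 15 15 15
12 12 11 11 10 11 11 12 12 12 12 12 12 12 12 12 13 13  9  5  4  4  4  4  4  8 14 14  9 10 11 12 11 12 15 14 10  7  7  8 10 13 15 15
12 12 11 10  9  9 10 11 12 12 12 12 12 12 12 11 11 13 10  5  4  4  4  4  6 10 14 14 10 10 11 11 11 15 15 12  6  4  4  4  5  9 14 14
12 11 10 11 10 10 10 10 11 11 11 12 12 12 12 11 11 14 13 10  6  4  4  6 10 14 15 13  9 10 11 11 10 14 14  8  5  4  4  4  4  6 11 14
12 11 12 12 12 11 11 11 10  9 11 12 12 12 12 12 12 15 14 14 11  9  8 11 14 14 13  9 10 11 12 11 12 16 14  7  4  4  4  4  4  6 10 14
11 11 12 12 12 12 12 11  9  8 11 12 12 1
[... 6597 characters left out ...]
6  8 10 11
 8  8  8  8  8  8  8 10 12 15 16 16 16 16 15 13 12 11 10  9  9  9  9  9  9  9  9  9 10 11 11 11 11 10 10 10 10  9  8  6  6  6  7  9 10 11
 8  8  8  8  8  8  8  8 10 13 15 16 17 17 16 15 14 12 10 10  9  9  9  9  9  9  9 10 10 11 11 11 11 10 10 10  9  8  7  6  7  8  9 10 11 11
 8  8  8  8  8  8  8  8  9 11 13 15 17 17 16 16 15 13 10 10  9  9 10  9 10  9  9 10 10 11 11 12 11 10 10  9  9  8  7  8  8  9 10 10 11 11
 8  8  8  8  8  8  8  8  8  9 11 13 15 15 16 16 15 13 11  9  9  9  9 10  9  9  9 10 11 11 11 12 11 11 10 10  9  9  9  9 10 10 11 11 11 11
 8  8  8  8  8  8  8  8  8  8  9 11 12 13 14 15 14 12 10  9  9  9  9  9  9 10 10 10 11 11 11 12 11 11 11 10 10 10 10 10 11 11 11 11 12 12
```

```bash
python3 -c "
from h import *
b=snap('top');a=snap('scene')
for n,px in dict(A=(162,206),B=(177.5,208.5),C=(156,219),D=(173.5,224),slit1=(166,215),slit2=(147,213)).items():
    P=onz(b,px,.157); print(n,P.round(3),'-> scene',proj(a,P).round(0))
print('scene holes (338,183) (326,190) (340,192) (338,201)')
"
```

```text
A [0.562 0.117 0.157] -> scene [339. 201.]
B [0.557 0.086 0.157] -> scene [327. 191.]
C [0.536 0.129 0.157] -> scene [351. 196.]
D [0.525 0.094 0.157] -> scene [339. 183.]
slit1 [0.544 0.109 0.157] -> scene [341. 193.]
slit2 [0.548 0.147 0.157] -> scene [356. 204.]
scene holes (338,183) (326,190) (340,192) (338,201)
```

```bash
python3 -c "
from h import *
o=ctrl.get_obs(); print(o['time_s'],o['eef_pos'].round(4),o['wrist_force'].round(1)); print(ctrl.hand_in())"
```

```text
23.05 [0.5547 0.1771 0.2473] [-0.5 -0.3 -7.9]
the job is handed in; nothing more can be done
None
```

The job is done and handed in at 23 s of the 67 s allowed. The arm is holding the tray about 14 cm above the bench with all six nuts in it.

- **Pouring:** The wrist can't tilt. I set the scoop down inside a tray bay and re-gripped it lightly at the rear corner of its handle. Raising it, with two quick upward jerks, swung it mouth-down so the nuts slid out into the tray.
- **Scoop:** I set it back on the bench close to where it started and pressed it level. The last picture shows it empty and flat.
- **Tray:** I lifted it by the bar, and the arm was still at the end. The load read about 8 N, which fits the tray plus nuts.
- **Nuts:** All six are accounted for. Four lie flat and two stand on edge. One of the two on edge was confirmed from both cameras. The other, and one of the flat ones, showed only from above because an upright hides them from the scene camera.
- **Level:** I judged this from the picture and the near-zero wrist moment (about 0.14 N m). I did not measure the tilt.
- **Bystanders:** The marker pen, spanner and hub look unmoved in the last picture.

**Disagreements and surprises:**
- The tray bar's yaw varied by a few degrees between masks. I went with the value from the tray's corners, which fitted the grasp.
- The nuts left during the second jerk, sooner than I expected. They all landed in the tray.

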